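# Index the tissue processor and dip the basket

### The job

On the hand-turned tissue processor, push the three-armed rotor round by its spokes, with the fingers and not by the plunger knob, until the cassette basket hangs centred above the square pot, then press the black plunger knob down fully to lower the basket into that pot. Touch the knob only once the basket is over the square pot, leave the basket down there, and leave the pots and all other things standing where they are.

Things in the scene. Friction and masses are not known exactly. Their poses are not given: they have to be found in the camera images.
- processor: bench-top hand tissue processor, fixed to the worktop: white round base plate 310 mm across and 12 mm thick with a central column (26 mm thick) that carries a three-armed rotor. Origin: centre of the plate's underside, on the rotor's vertical axis. Three pots stand on it on a circle of 105 mm radius. Wall cupboards overhang the worktop behind it: their front is at x = 0.61, their underside 0.63 m up, so keep the wrist low there
- rotor (a joint): angle of the rotor (rad), positive anticlockwise seen from above, 0 when the basket arm points along the processor's own +x; turns either way without a stop near, stays where it is left (friction 0.1 N m: 1 to 2 N on a spoke). Three arms 120 degrees apart, centre lines 98 mm above the worktop: the flat basket arm, two bare spokes. Hub 40 mm across, top 115 mm up
- plunger (a joint): how far the plunger with the basket is pushed down (m): 0 raised, 0.028 at its lower stop. It moves straight down, stays where it is left, and takes about 4 N to push
- knob_top (a point): centre of the flat top of the plunger's black push knob, 34 mm across, over the end of the basket arm (flat bar 16 mm wide, 14 mm high), 105 mm from the rotor's axis; 145 mm above the worktop when raised, 117 mm when fully down
- knob: the black push knob itself, 34 mm across and 11 mm high, fixed on top of the plunger. Origin: centre of its underside, 11 mm below knob_top
- basket_bottom (a point): centre of the underside of the round steel wire basket with white tissue cassettes, 44 mm across and 32 mm high, that hangs on the plunger straight below the knob; 55 mm above the worktop when raised, 27 mm when fully down
- spoke_left (a point): point on the centre line of the bare spoke that stands 120 degrees anticlockwise (from above) of the basket arm, 80 mm from the rotor's axis; the spoke is a round steel bar 14 mm thick that ends in a 20 mm black ball 100 mm from the axis
- spoke_right (a point): point on the centre line of the bare spoke that stands 120 degrees clockwise (from above) of the basket arm, 80 mm from the rotor's axis; the spoke is a round steel bar 14 mm thick that ends in a 20 mm black ball 100 mm from the axis
- square_pot: the square open white plastic pot, 72x72x36 mm, walls 4 mm (inside 64x64 mm), 0.3 kg, standing loose on the base plate, its rim 48 mm above the worktop. Origin: centre of its underside
- round_pot_a: a round open white plastic pot, 72 mm across, 36 mm high, walls 4 mm, 0.3 kg, standing loose on the base plate; one of two alike. Origin: centre of its underside
- round_pot_b: a round open white plastic pot, 72 mm across, 36 mm high, walls 4 mm, 0.3 kg, standing loose on the base plate; one of two alike. Origin: centre of its underside
- petri_dish: closed petri dish, 62 mm across, 15 mm high, loose on the processor's base in the gap between the pots; leave alone. Origin: centre of its underside
- coverslips: small closed cardboard box, 34x34x22 mm, loose on the processor's base in the gap between the pots; leave alone. Origin: centre of its underside
- mug: mug, 82 mm across, 120 mm with its handle, 94 mm high, left of the work; leave alone. Origin: underside
- specimen_cup: lidded specimen cup, 58 mm across, 75 mm high, left of the work; leave alone. Origin: underside
- tube_rack: empty two-row tube rack, 64x156x56 mm, right of the work; leave alone. Origin: underside
- wash_bottle: squeeze bottle with bent spout, 65x97x193 mm, far right; leave alone. Origin: underside
Mind the look-alikes: they are no part of the job. What is shaped like the round_pot_a but purple or turquoise is not meant.

How it is judged:
By the outcome, as a careful person would: the job done as asked, in the order asked, and still so for the second after the job is handed in, with the robot touching nothing.
It also fails if it takes over 45 s, if anything falls off the work surface, if the arm or the gripper's body presses on something with over 40 N, if the wrist force passes 120 N, or if a joint passes its speed limit or range.

### The arm

A 7-joint arm with a two-finger parallel gripper is mounted at the origin on a cart in front of the work surface, level with it; the furniture and walls round the work are solid. World frame = base frame: x ahead of the robot, y to its left, z up, the work surface at z = 0. Lengths are in m, angles in rad, forces in N, time in s.
With the tool pointing down it reaches from about 0.4 to 0.875 m from the base axis. Payload 19.3 kg.
Tool frame: the origin (TCP) lies at the very end of the fingers, on their centre line; the grasp point (between the pads) lies 19 mm behind it; z points along the fingers, y is the direction in which the jaws open and shut (so a half turn about z gives the same grasp; the last joint's range is limited). The gripper opens to 85 mm and grips with 20 to 120 N. Pads are 22 mm wide; open, the fingers measure 114 mm over their backs; the gripper's body (76 mm by 85 mm) begins 54 mm behind the grasp point. The pads swing forward as they close: fully open they stand 13 mm farther back than shut.
Start: joints at [-1.384, 0.521, -0.036, 1.599, 0.021, 1.021, -0.113], TCP at [0.159, 0.604, 0.231] pointing down, gripper open.
Joint ranges: [-2.91, 2.91], [-0.3, 2.13], [-1.5, 1.42], [0.17, 2.43], [-1.26, 4.41], [0.16, 1.93], [-2.52, 2.52]. Speed limits (rad/s): [1.89, 1.89, 2.39, 2.39, 3.01, 3.01, 3.01].

### API

Orientations are given as [roll, pitch, yaw] about the fixed x, y, z axes, in that order (R = Rz(yaw) Ry(pitch) Rx(roll)).
In Python, from workcell import bot gives the robot as it stands.
- The arm moves only by the tool carry_out, never from a script. Its argument "targets" is a list of rows, each a list of 7 numbers: the shift along the tool's x, y, z in mm, then the turn, a rotation vector about the tool's x, y, z in units of 6 degrees (1.0 is 6 degrees), then the closure in counts, from 0 (fully open) to 255 (shut). A call has 1 to 5 rows; each row shifts and turns the commanded pose from where the row before left it, along the tool's axes as they then stand; what a row does not reach is not made up. A row lasts 1/12 s, in which the tool goes at most 41.7 mm and 7.16 degrees, less where a joint would pass 70% of its speed; a pose out of reach is approached as far as the arm can. A call is refused whole if a number of a shift passes 41.7 or a number of a turn 1, either way. A call with a gripper value outside its range is refused whole. The fingers move at their own pace and stop on an object; "force" is the grip in N (left out, the last holds). Time passes only in rows, so rows that do not move let the fingers close. It gives the time, the measured TCP pose, the force and the opening at its end, in the units of the state.
- bot.observe(): the state, without advancing time (a new reading comes with each control period).
- bot.grab_frame(name): name is "side" or "top" or "wrist"; returns a dict with "color" (420x560x3 uint8, red, green, blue), "z_map" (420x560 float32, m along the optical axis (not along the pixel's ray), 0 where there is no reading), "K" (3x3 intrinsics, pixels), "cam_to_world" (4x4, takes a point from camera to world coordinates); the wrist camera has in their place "T_tool_cam" (4x4, takes a point from camera to tool coordinates, whose origin is the TCP and whose axes are the flange's). Camera axes: x right, y down, z forward; pixel columns grow to the right and rows downward; lengths in m; the calibration is good to about 2 mm. A picture is of the moment at which its call begins: read the wrist's pose just before it.
- bot.job_done(): hands the job in, once; it reports no verdict.
The state is a dict: "clock": time; "qpos": joint angles; "qd": joint speeds; "joint_efforts": joint torques, N m; "position": TCP position; "tool_rot": TCP orientation; "force": force on the tool from outside, world axes, zero at the start; "moment": the same for the moment, N m; "grip_width": finger opening in m.
Only numpy, scipy, OpenCV 4.12 (cv2) and the standard library are available. Lean on these libraries where they do the work, as an engineer would, in place of code of your own. Each camera call takes 0.05 s, during which the arm holds its last target. There are 200 camera calls.

## Working session

There is one attempt and no reset: what is moved stays moved. The work goes in short steps, Python scripts to look and compute and a tool call to move; the robot and the scene stay as the last step left them, time stands still between calls to the robot, and variables do not carry over. Pictures are saved under pics/ and viewed, about 8 in all and at most 12, crops included, and the job is handed in when it is done.

Besides the shell and the picture viewer there is one more tool, called after ">>>" as a command line: name --pt "numbers of a row" for each row, then --argument value for the rest. carry_out: Moves the arm, as the interface text tells. Its arguments: {"type":"object","properties":{"targets":{"type":"array","items":{"type":"array","items":{"type":"number"}}},"force":{"type":"number"}},"required":["targets"]}

```bash
mkdir -p pics; ls; cat > h.py <<'E'
import numpy as np, cv2
from workcell import bot
def snap(n,f):
    d=bot.grab_frame(n); cv2.imwrite('pics/'+f+'.png',d['color'][...,::-1]); 
    np.savez('pics/'+f+'.npz',**{k:v for k,v in d.items() if isinstance(v,(np.ndarray,list))}); return d
def pt(d,u,v,z=None,h=None):
    """world point from pixel: by depth, or by intersecting with height h"""
    K=np.array(d['K']);T=np.array(d['cam_to_world'])
    r=np.array([(u-K[0,2])/K[0,0],(v-K[1,2])/K[1,1],1.])
    if h is not None:
        w=T[:3,:3]@r; z=(h-T[2,3])/w[2]
    elif z is None: z=d['z_map'][int(v),int(u)]
    return (T@np.append(r*z,1))[:3]
E
python3 - <<'E'
from h import *
a=snap('top','top1');b=snap('side','side1')
for d in(a,b):print(np.round(d['cam_to_world'],3),d['K'])
print(bot.observe())
E
```

```text
pics
[[ 0.073 -0.975  0.209  0.214]
 [-0.997 -0.071  0.018  0.045]
 [-0.003 -0.209 -0.978  1.571]
 [ 0.     0.     0.     1.   ]] [[400.94706229   0.         284.00476628]
 [  0.         400.94706229 209.43086597]
 [  0.           0.           1.        ]]
[[-0.999 -0.031  0.02   0.506]
 [-0.031  0.404 -0.914  1.463]
 [ 0.02  -0.914 -0.405  0.739]
 [ 0.     0.     0.     1.   ]] [[388.22330573   0.         283.04521026]
 [  0.         388.22330573 213.41984271]
 [  0.           0.           1.        ]]
{'clock': 0.1, 'qpos': array([-1.38418025,  0.52193469, -0.03633379,  1.59992963,  0.02118475,
        1.02109858, -0.11280282]), 'qd': array([ 0.00131928, -0.00120276, -0.00139248, -0.00120557, -0.00013151,
        0.00195483, -0.0009145 ]), 'joint_efforts': array([ 3.20401108e-03, -9.28484559e+01,  1.98402040e+00, -3.70532155e+01,
        1.82645756e-02,  5.25411742e-03, -3.05034632e-06]), 'position': array([0.1587017 , 0.60421438, 0.23080315]), 'tool_rot': array([-3.14060804e+00,  5.22419451e-05,  2.88475996e+00]), 'force': array([ 0.36663408, -0.73809182, -0.84339622]), 'moment': array([ 0.00368122,  0.00321117, -0.03233108]), 'grip_width': 0.08512746205920518}
```

View pics/top1.png

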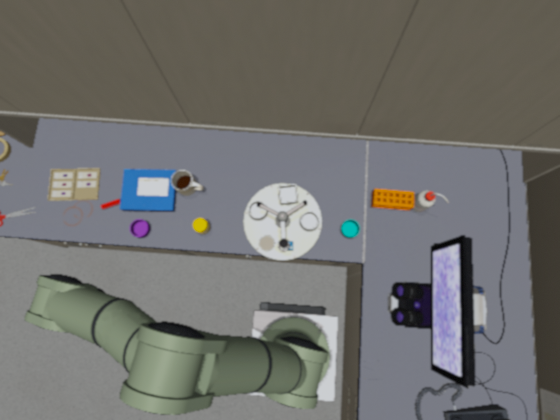

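View pics/side1.png

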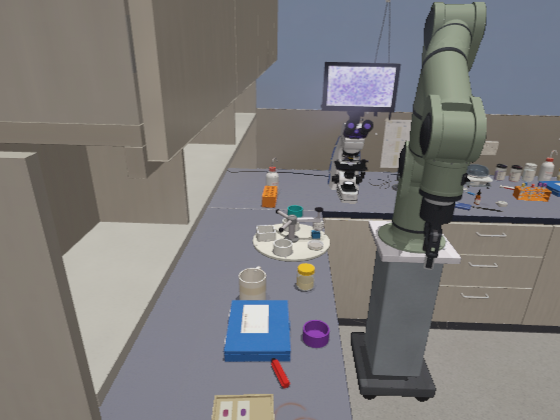

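The top view shows the plate at about (283,221), the square pot at (288,195), the knob at (284,243) on the robot's side, and the spokes ending at (258,204) and (306,203). I'll enlarge that area.

```bash
python3 - <<'E'
from h import *
c=cv2.imread('pics/top1.png')[170:270,233:333]
cv2.imwrite('pics/top1c.png',cv2.resize(c,(600,600),interpolation=cv2.INTER_CUBIC))
E
```

```text
(no output)
```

View pics/top1c.png

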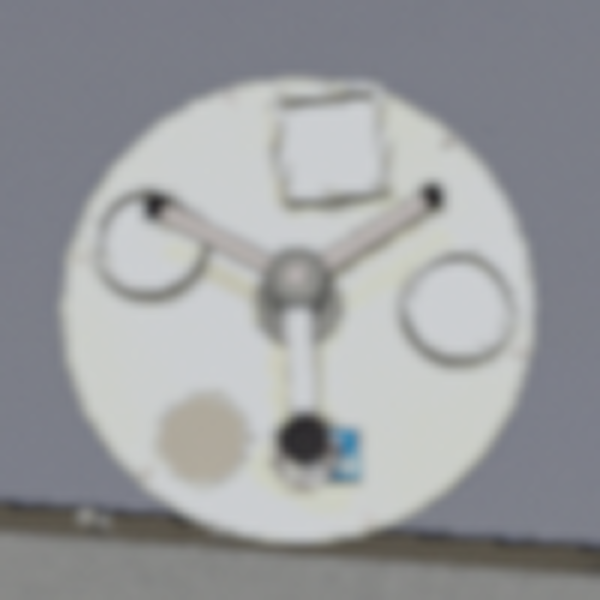

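```bash
python3 - <<'E'
from h import *
z=np.load('pics/top1.npz');d={k:z[k] for k in z.files}
P={}
for n,u,v,h in [('plate',300,311,.012),('sq',331,148,.048),('hub',298,272,.115),('knob',302,438,.145),('ballL',157,204,.098),('ballR',432,196,.098),('potL',153,246,.048),('potR',457,309,.048),('petri',203,437,.027),('cov',345,452,.034)]:
    U,V=233+u/6-.4,170+v/6-.4
    P[n]=pt(d,U,V,h=h); print(n,P[n].round(3),'depth',pt(d,U,V).round(3))
c=P['plate'][:2]
for n in P:
    w=P[n][:2]-c; print(n,np.hypot(*w).round(3),np.degrees(np.arctan2(w[1],w[0])).round(1))
E
```

```text
plate [0.497 0.076 0.012] depth [0.48  0.074 0.105]
sq [0.6   0.063 0.048] depth [0.608 0.064 0.019]
hub [0.503 0.077 0.115] depth [0.503 0.077 0.116]
knob [0.397 0.067 0.145] depth [0.397 0.067 0.146]
ballL [0.543 0.169 0.098] depth [0.541 0.168 0.107]
ballR [ 0.561 -0.003  0.098] depth [ 0.558 -0.002  0.11 ]
potL [0.527 0.174 0.048] depth [0.534 0.176 0.013]
potR [ 0.5   -0.025  0.048] depth [ 0.506 -0.027  0.013]
petri [0.408 0.132 0.027] depth [0.407 0.132 0.033]
cov [0.404 0.04  0.034] depth [0.404 0.04  0.031]
plate 0.0 0.0
sq 0.104 -7.2
hub 0.006 10.1
knob 0.101 -174.6
ballL 0.104 63.7
ballR 0.101 -51.2
potL 0.102 73.3
potR 0.101 -88.8
petri 0.106 148.0
cov 0.1 -159.0
```

>>> carry_out --pt "0 0 0 0 0 -0.82 255" --pt "-10 -17 0 0 0 -0.82 255" --pt "-20 -34 0 0 0 -0.81 255" --pt "-20 -34 0 0 0 0 255" --pt "-20 -34 0 0 0 0 255" --force 40

```text
clock: 0.52
position: [0.223, 0.4807, 0.2308]
tool_rot: [-3.141, -0.0, -3.14]
force: [2.6, 1.2, 0.1]
grip_width: 0.0257
```

>>> carry_out --pt "-21 -34 0 0 0 0 255" --pt "-21 -34 0 0 0 0 255" --pt "-21 -34 0 0 0 0 255" --pt "-21 -34 0 0 0 0 255" --pt "-21 -34 0 0 0 0 255"

```text
clock: 0.93
position: [0.3282, 0.3105, 0.2313]
tool_rot: [-3.142, -0.0, 3.141]
force: [0.9, 0.5, -0.2]
grip_width: 0.0001
```

>>> carry_out --pt "-21 -34 0 0 0 0 255" --pt "-21 -34 0 0 0 0 255" --pt "-21 -34 0 0 0 0 255" --pt "-21 -34 0 0 0 0 255" --pt "-21 -34 0 0 0 0 255"

```text
clock: 1.35
position: [0.4332, 0.1404, 0.2314]
tool_rot: [3.142, 0.0, 3.141]
force: [0.8, 2.0, -0.5]
grip_width: 0.0002
```

>>> carry_out --pt "-21 -34 0 0 0 0 255" --pt "-21 -34 0 0 0 0 255" --pt "-21 -34 0 0 0 0 255" --pt "-20 -35 0 0 0 0 255" --pt "0 0 0 0 0 0 255"

```text
clock: 1.77
position: [0.5179, -0.0018, 0.2312]
tool_rot: [-3.139, 0.001, 3.134]
force: [-1.9, -0.5, -1.5]
grip_width: -0.0001
```

```bash
cat >> h.py <<'E'
from scipy.spatial.transform import Rotation as R
def wsnap(f):
    s=bot.observe(); d=bot.grab_frame('wrist')
    T=np.eye(4);T[:3,:3]=R.from_euler('xyz',s['tool_rot']).as_matrix();T[:3,3]=s['position']
    d['cam_to_world']=T@np.array(d['T_tool_cam']); cv2.imwrite('pics/'+f+'.png',d['color'][...,::-1])
    np.savez('pics/'+f+'.npz',**{k:d[k] for k in('z_map','K','cam_to_world')}); return d
def load(f):
    z=np.load('pics/'+f+'.npz'); return {k:z[k] for k in z.files}
E
python3 -c "
from h import *
d=wsnap('w1');print(d['T_tool_cam'].round(3),bot.observe()['position'])"
```

```text
[[-0.    -0.946 -0.325  0.084]
 [ 1.     0.    -0.     0.   ]
 [ 0.    -0.325  0.946 -0.141]
 [ 0.     0.     0.     1.   ]] [0.51652567 0.0016045  0.23092432]
```

View pics/w1.png

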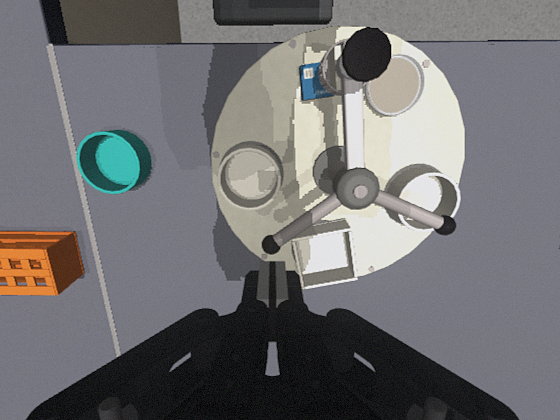

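The wrist view shows the hub at (361,190), knob at (367,54), ball at (271,243) beside the fingertips, and the square pot around (325,253).

```bash
python3 - <<'E'
from h import *
d=load('w1')
c0=pt(d,361,190,h=.115)
for n,u,v,h in [('hub',361,190,.115),('knob',367,54,.145),('ballR',271,244,.098),('ballL',447,226,.098),('sq',325,254,.048),('c',295,237,.048),('c',350,221,.048),('c',357,279,.048),('c',303,290,.048)]:
    p=pt(d,u,v,h=h);w=(p-c0)[:2]; print(n,p.round(3),pt(d,u,v).round(3),np.hypot(*w).round(3),np.degrees(np.arctan2(w[1],w[0])).round(1))
c=d['color'][200:310,240:400][...,::-1];cv2.imwrite('pics/w1c.png',cv2.resize(c,None,fx=5,fy=5))
E
```

```text
hub [0.5   0.078 0.115] [0.499 0.077 0.116] 0.0 0.0
knob [0.397 0.064 0.145] [0.396 0.065 0.143] 0.104 -172.5
ballR [ 0.56  -0.003  0.098] [ 0.556 -0.003  0.105] 0.101 -53.5
ballL [0.541 0.171 0.098] [0.538 0.166 0.106] 0.102 66.0
sq [0.596 0.061 0.048] [0.613 0.068 0.015] 0.098 -9.5
c [0.574 0.025 0.048] [0.576 0.025 0.042] 0.091 -35.6
c [0.554 0.088 0.048] [0.567 0.099 0.011] 0.055 11.3
c [0.631 0.103 0.048] [ 0.661  0.119 -0.002] 0.134 11.0
c [0.647 0.036 0.048] [0.678 0.042 0.   ] 0.153 -15.8Traceback (most recent call last):
  File "<stdin>", line 6, in <module>
KeyError: 'color'
```

>>> carry_out --pt "5 0 37 0 0 0 255" --pt "0 0 37 0 0 0 255" --pt "0 0 37 0 0 0 255" --pt "0 0 36 0 0 0 255" --pt "0 0 0 0 0 0 255"

```text
clock: 2.23
position: [0.507, 0.0061, 0.079]
tool_rot: [-3.141, -0.009, -3.141]
force: [-2.1, -0.5, -0.8]
grip_width: 0.0002
```

```bash
python3 - <<'E'
from h import *
# arc waypoints for TCP: radius .072, spoke angle a, finger offset ~23 mm clockwise -> finger angle a-18
c=np.array([.5,.077]); p=np.array([.512,.002])
for f in list(range(-72,91,9)):
    q=c+.073*np.array([np.cos(np.radians(f)),np.sin(np.radians(f))]); e=(q-p)*1e3; p=q
    print(f,'tool dx,dy',[round(-e[0]),round(e[1])],q.round(4))
print(bot.observe()['qpos'].round(2))
E
```

```text
-72 tool dx,dy [-11, 6] [0.5226 0.0076]
-63 tool dx,dy [-11, 4] [0.5331 0.012 ]
-54 tool dx,dy [-10, 6] [0.5429 0.0179]
-45 tool dx,dy [-9, 7] [0.5516 0.0254]
-36 tool dx,dy [-7, 9] [0.5591 0.0341]
-27 tool dx,dy [-6, 10] [0.565  0.0439]
-18 tool dx,dy [-4, 11] [0.5694 0.0544]
-9 tool dx,dy [-3, 11] [0.5721 0.0656]
0 tool dx,dy [-1, 11] [0.573 0.077]
9 tool dx,dy [1, 11] [0.5721 0.0884]
18 tool dx,dy [3, 11] [0.5694 0.0996]
27 tool dx,dy [4, 11] [0.565  0.1101]
36 tool dx,dy [6, 10] [0.5591 0.1199]
45 tool dx,dy [7, 9] [0.5516 0.1286]
54 tool dx,dy [9, 7] [0.5429 0.1361]
63 tool dx,dy [10, 6] [0.5331 0.142 ]
72 tool dx,dy [11, 4] [0.5226 0.1464]
81 tool dx,dy [11, 3] [0.5114 0.1491]
90 tool dx,dy [11, 1] [0.5  0.15]
[-0.22  0.58  0.12  2.02 -0.12  0.55  1.56]
```

>>> carry_out --pt "-11 5 0 0 0 0 255" --pt "-11 4 0 0 0 0 255" --pt "-10 6 0 0 0 0 255" --pt "-9 7 0 0 0 0 255" --pt "-7 9 0 0 0 0 255"

```text
clock: 2.65
position: [0.5594, 0.0369, 0.0858]
tool_rot: [-3.142, 0.001, 3.141]
force: [-2.8, -1.8, 0.5]
grip_width: -0.0001
```

>>> carry_out --pt "-6 9 3 0 0 0 255" --pt "-4 11 0 0 0 0 255" --pt "-3 11 0 0 0 0 255" --pt "-1 11 0 0 0 0 255" --pt "1 11 0 0 0 0 255"

```text
clock: 3.07
position: [0.5717, 0.0906, 0.0813]
tool_rot: [-3.142, 0.0, 3.142]
force: [-0.7, -3.5, -0.8]
grip_width: -0.0001
```

>>> carry_out --pt "3 11 0 0 0 0 255" --pt "4 11 0 0 0 0 255" --pt "6 10 0 0 0 0 255" --pt "7 9 0 0 0 0 255" --pt "0 0 0 0 0 0 255"

```text
clock: 3.48
position: [0.5499, 0.133, 0.0813]
tool_rot: [3.141, -0.001, -3.139]
force: [0.2, 0.9, -0.1]
grip_width: -0.0001
```

```bash
python3 - <<'E'
from h import *
s=bot.observe();print(s['position'],s['force'],s['qpos'].round(2))
snap('top','top2');snap('side','s2')
a=cv2.imread('pics/top2.png')[170:270,233:333];b=cv2.imread('pics/s2.png')[190:290,240:340]
cv2.imwrite('pics/c2.png',cv2.resize(np.hstack([a,b]),(800,400),interpolation=cv2.INTER_CUBIC))
E
```

```text
[0.54993131 0.13302487 0.08128296] [ 0.17136522  0.92258937 -0.10546263] [-0.44  0.64  0.13  1.88 -0.14  0.63  1.36]
```

View pics/c2.png

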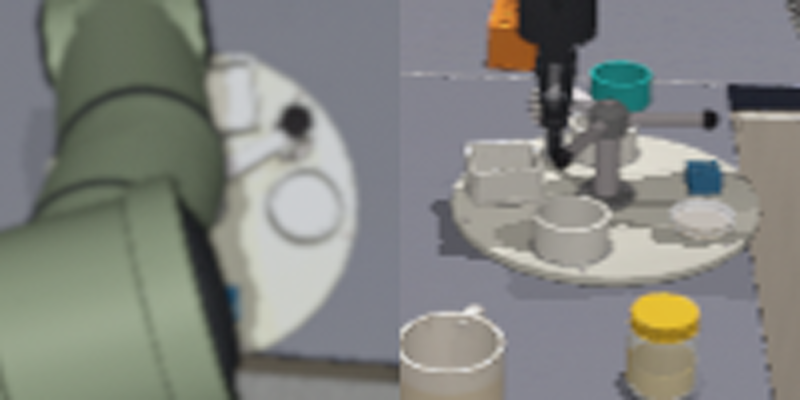

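The rotor is turning. The knob is now at (306.5,200) in the top view, and nothing else has moved.

```bash
cat >> h.py <<'E'
def knob(f,r=12):
    "blob centre of the black knob in the top view near its circle, and arm angle"
    d=load(f); im=cv2.imread('pics/'+f+'.png'); g=im.max(2)[170:270,283:333]
    n,l,st,ce=cv2.connectedComponentsWithStats((g<75).astype(np.uint8))
    for i in range(1,n):
        if 12<st[i,4]<120:
            p=pt(d,283+ce[i][0],170+ce[i][1],h=.142); w=p[:2]-[.5,.077]
            print('knob?',ce[i]+[283,170],st[i,4],p.round(4),np.hypot(*w).round(4),np.degrees(np.arctan2(w[1],w[0])).round(1))
E
python3 - <<'E'
from h import *
knob('top2')
E
```

```text
knob? [284.05882353 177.82352941] 17 [0.638  0.0803 0.142 ] 0.138 1.4
knob? [306.54285714 199.8       ] 35 [ 0.5604 -0.0079  0.142 ] 0.1042 -54.6
```

>>> carry_out --pt "7 4 0 0 0 0 255" --pt "10 6 0 0 0 0 255" --pt "11 4 0 0 0 0 255" --pt "11 3 0 0 0 0 255" --pt "0 0 0 0 0 0 255"

```text
clock: 4.0
position: [0.5104, 0.148, 0.0813]
tool_rot: [3.141, -0.002, -3.141]
force: [0.4, 0.2, 0.2]
grip_width: 0.0
```

```bash
python3 - <<'E'
from h import *
s=bot.observe();print(s['position'],s['force'])
snap('top','top3');knob('top3')
E
```

```text
[0.510372   0.14801466 0.08125843] [0.40312763 0.18653966 0.20356598]
knob? [294.53846154 188.92307692] 39 [0.5983 0.0387 0.142 ] 0.1055 -21.3
knob? [283.21428571 222.28571429] 14 [0.4708 0.0712 0.142 ] 0.0297 -168.7
knob? [284.57142857 260.26190476] 84 [0.3347 0.0564 0.142 ] 0.1666 -172.9
```

>>> carry_out --pt "5 1 0 0 0 0 255" --pt "5 0 0 0 0 0 255" --pt "4 0 0 0 0 0 255" --pt "0 0 0 0 0 0 255"

```text
clock: 4.38
position: [0.4979, 0.1482, 0.0813]
tool_rot: [-3.141, -0.001, 3.141]
force: [1.4, -0.2, 0.9]
grip_width: 0.0
```

```bash
python3 - <<'E'
from h import *
s=bot.observe();print(s['position'],s['force'])
snap('top','top4');knob('top4')
E
```

```text
[0.49788229 0.14819397 0.08125216] [ 1.3632654  -0.15037161  0.92193584]
knob? [290.14634146 187.34146341] 41 [0.6032 0.0553 0.142 ] 0.1055 -11.9
knob? [283.53333333 223.6       ] 15 [0.4661 0.0697 0.142 ] 0.0347 -167.8
knob? [284.48275862 262.89655172] 58 [0.3254 0.056  0.142 ] 0.1758 -173.1
```

>>> carry_out --pt "2 0 0 0 0 0 255" --pt "2 0 0 0 0 0 255" --pt "0 0 0 0 0 0 255"

```text
clock: 4.68
position: [0.4944, 0.1483, 0.0813]
tool_rot: [-3.142, -0.0, 3.141]
force: [0.8, -0.3, -0.1]
grip_width: -0.0002
```

```bash
python3 - <<'E'
from h import *
s=bot.observe();print(s['position'],s['force'])
snap('top','top5');snap('side','s5');knob('top5')
a=cv2.imread('pics/top5.png')[170:230,253:323];b=cv2.imread('pics/s5.png')[200:260,240:310]
cv2.imwrite('pics/c5.png',cv2.resize(np.hstack([a,b]),(798,342),interpolation=cv2.INTER_CUBIC))
E
```

```text
[0.49441584 0.14834687 0.08127263] [ 0.83983912 -0.28255275 -0.05428431]
knob? [288.76315789 187.18421053] 38 [0.6034 0.0604 0.142 ] 0.1047 -9.1
knob? [283.53333333 223.6       ] 15 [0.4661 0.0697 0.142 ] 0.0347 -167.8
knob? [284.47169811 263.43396226] 53 [0.3235 0.0559 0.142 ] 0.1777 -173.2
```

View pics/c5.png

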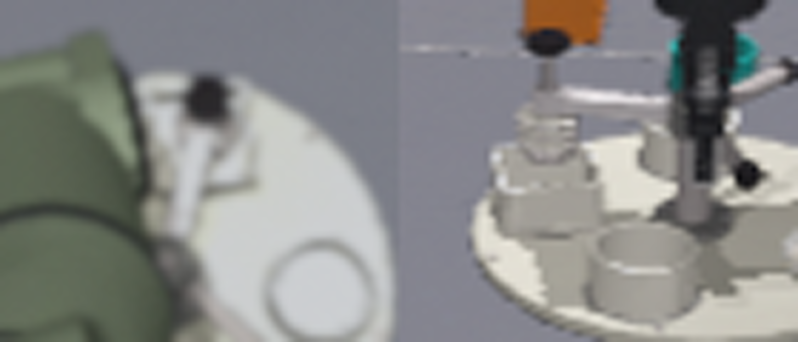

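The basket hangs over the square pot, within about 1°. I'll nudge it slightly, retreat and check from the wrist.

>>> carry_out --pt "1 0 0 0 0 0 255" --pt "0 0 0 0 0 0 255" --pt "-12 0 0 0 0 0 255" --pt "0 0 -20 0 0 0 255" --pt "0 0 -40 0 0 0 255"

```text
clock: 5.2
position: [0.5038, 0.1477, 0.1387]
tool_rot: [-3.139, -0.006, 3.141]
force: [1.1, 0.5, 0.8]
grip_width: 0.0001
```

>>> carry_out --pt "0 0 -40 0 0 0 255" --pt "20 -20 -30 0 0 0 255" --pt "20 -30 -20 0 0 0 255" --pt "0 -30 0 0 0 0 255" --pt "0 0 0 0 0 0 255"

```text
clock: 5.62
position: [0.4651, 0.0637, 0.2329]
tool_rot: [-3.141, 0.002, 3.137]
force: [0.1, -0.7, 0.5]
grip_width: 0.0002
```

```bash
python3 - <<'E'
from h import *
s=bot.observe();print(s['position'],s['force'],s['qpos'].round(2))
wsnap('w6')
a=cv2.imread('pics/w6.png');cv2.imwrite('pics/w6b.png',cv2.resize(a[100:420,100:460],(720,640)[:2] if 0 else (675,600)))
E
```

```text
[0.46514624 0.06365336 0.23286712] [ 0.07172804 -0.67294186  0.47315321] [-0.45  0.28  0.22  2.   -0.08  0.87  1.39]
```

View pics/w6.png

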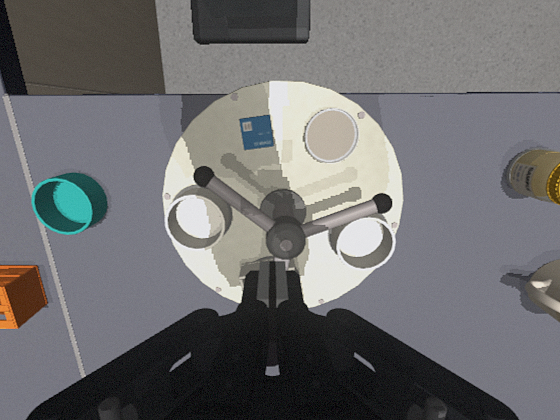

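The hub is at (285,239), with the spoke balls at (203,176) and (383,203). The pot is hidden by the fingers, so I'll take the arm angle from the spokes.

```bash
python3 - <<'E'
from h import *
d=load('w6');c=pt(d,285,239,h=.115);print(c)
for u,v in((203,176),(383,203)):
    p=pt(d,u,v,h=.1);w=(p-c)[:2];print(p,np.hypot(*w),np.degrees(np.arctan2(w[1],w[0]))) 
# independent arm angle: direction between balls
a,b=pt(d,383,203,h=.1),pt(d,203,176,h=.1);w=(a-b)[:2];print('chord',np.linalg.norm(w),np.degrees(np.arctan2(w[1],w[0]))-90)
snap('top','top6');knob('top6')
a=cv2.imread('pics/top6.png')[170:230,253:323];cv2.imwrite('pics/c6.png',cv2.resize(a,(700,600),interpolation=cv2.INTER_CUBIC))
E
```

```text
[0.49493488 0.07592484 0.115     ]
[ 0.4369984  -0.00074045  0.1       ] 0.09609475937104438 -127.07858596572
[0.4641532  0.17075083 0.1       ] 0.09969693919411554 107.98406420699204
chord 0.1736278880030744 -8.99780021169029
knob? [299.4017094  246.09401709] 117 [0.3888 0.0072 0.142 ] 0.1313 -147.9
```

View pics/c6.png

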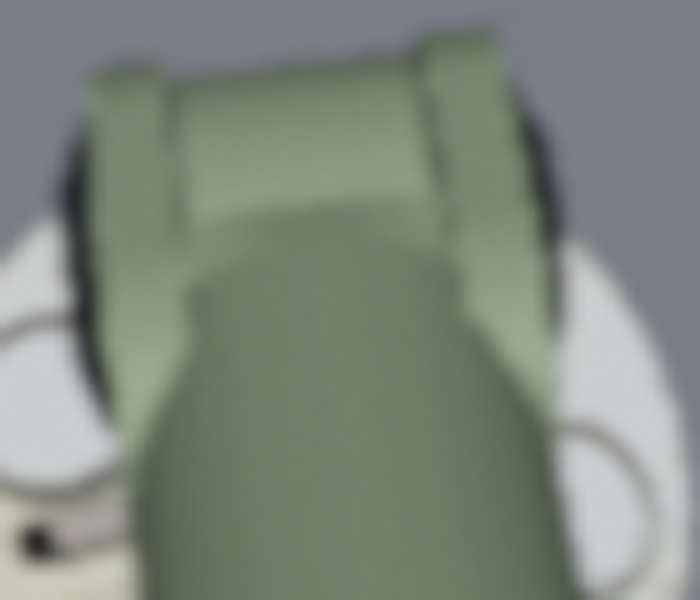

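Both measurements put the arm at about -9° and the pot at about -8°, which is roughly a 2 mm offset. Next I'll move over the knob.

>>> carry_out --pt "-30 -1 0 0 0 0 255" --pt "-35 -1 0 0 0 0 255" --pt "-35 -1 0 0 0 0 255" --pt "-35 0 20 0 0 0 255" --pt "-4 0 20 0 0 0 255"

```text
clock: 6.13
position: [0.6093, 0.0666, 0.19]
tool_rot: [3.141, 0.003, -3.141]
force: [0.8, 0.0, -0.4]
grip_width: -0.0
```

>>> carry_out --pt "0 0 0 0 0 0 255" --pt "0 0 0 0 0 0 255"

```text
clock: 6.3
position: [0.6038, 0.066, 0.1898]
tool_rot: [-3.141, -0.003, -3.141]
force: [-0.7, 0.1, 0.5]
grip_width: 0.0
```

```bash
python3 - <<'E'
from h import *
s=bot.observe();print(s['position'],s['force'],s['qpos'].round(2))
snap('side','s7');b=cv2.imread('pics/s7.png')[180:260,220:320];cv2.imwrite('pics/c7.png',cv2.resize(b,(700,560),interpolation=cv2.INTER_CUBIC))
E
```

```text
[0.60375477 0.06602709 0.18977783] [-0.65554719  0.07371367  0.48511027] [-0.35  0.55  0.21  1.7  -0.14  0.91  1.49]
```

View pics/c7.png

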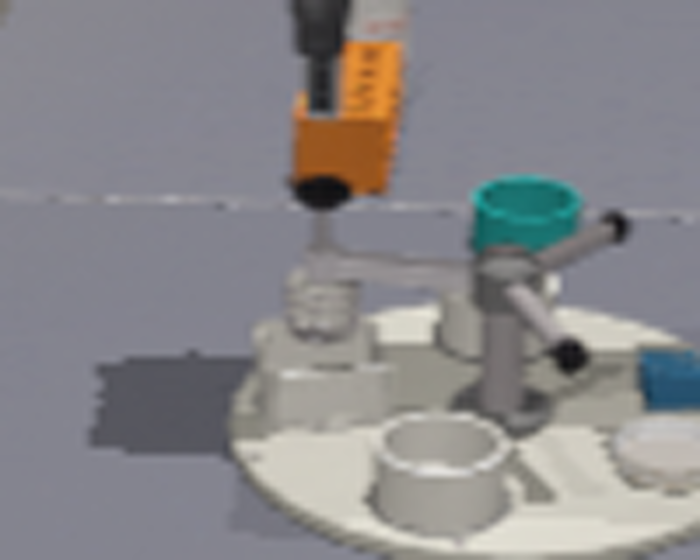

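The fingers stand right above the knob, and the basket is centred over the square pot. Now I press.

>>> carry_out --pt "0 -5 20 0 0 0 255" --pt "0 0 16 0 0 0 255" --pt "0 0 8 0 0 0 255" --pt "0 0 7 0 0 0 255" --pt "0 0 7 0 0 0 255"

```text
clock: 6.77
position: [0.6047, 0.0608, 0.1341]
tool_rot: [3.141, 0.001, -3.142]
force: [-2.0, 0.1, 4.3]
grip_width: 0.0004
```

>>> carry_out --pt "0 0 6 0 0 0 255" --pt "0 0 5 0 0 0 255" --pt "0 0 3 0 0 0 255" --pt "0 0 0 0 0 0 255"

```text
clock: 7.1
position: [0.6046, 0.0604, 0.1189]
tool_rot: [-3.142, -0.0, 3.141]
force: [0.6, -0.6, -0.3]
grip_width: 0.0004
```

>>> carry_out --pt "0 0 2 0 0 0 255" --pt "0 0 2 0 0 0 255" --pt "0 0 0 0 0 0 255" --pt "0 0 0 0 0 0 255"

```text
clock: 7.43
position: [0.6052, 0.0604, 0.1168]
tool_rot: [3.141, 0.001, 3.141]
force: [-8.3, 0.5, 24.0]
grip_width: -0.0001
```

The plunger is at its stop: z is 0.1168 with 24 N. I'll lift off straight up and back away.

>>> carry_out --pt "0 0 -4 0 0 0 255" --pt "0 0 -20 0 0 0 255" --pt "0 0 -35 0 0 0 255" --pt "0 0 -40 0 0 0 255" --pt "0 0 0 0 0 0 255"

```text
clock: 7.85
position: [0.6076, 0.0602, 0.2213]
tool_rot: [3.14, 0.009, 3.141]
force: [1.6, 0.1, 0.9]
grip_width: -0.0001
```

>>> carry_out --pt "35 0 0 0 0 0 255" --pt "30 25 0 0 0 0 255" --pt "25 33 0 0 0 0 255" --pt "20 36 0 0 0 0 255" --pt "20 36 0 0 0 0 255"

```text
clock: 8.27
position: [0.4736, 0.1913, 0.2147]
tool_rot: [3.141, 0.001, 3.14]
force: [2.0, 1.3, -0.2]
grip_width: 0.0005
```

>>> carry_out --pt "20 36 0 0 0 0 255" --pt "20 36 0 0 0 0 255" --pt "20 36 0 0 0 0 255" --pt "10 36 0 0 0 0 255" --pt "0 0 0 0 0 0 255"

```text
clock: 8.68
position: [0.4015, 0.3415, 0.2144]
tool_rot: [3.138, -0.0, -3.134]
force: [-0.2, -0.5, -0.2]
grip_width: 0.0001
```

```bash
python3 - <<'E'
from h import *
s=bot.observe();print(s['position'],s['force'])
snap('side','s8');snap('top','top8')
b=cv2.imread('pics/s8.png')[180:270,220:340];a=cv2.imread('pics/top8.png')[170:270,233:333]
cv2.imwrite('pics/c8.png',np.hstack([cv2.resize(x,(400,400),interpolation=cv2.INTER_CUBIC) for x in(a,b)]))
knob('top8'); d=load('top8'); print(pt(d,288.8,187.8))
E
```

```text
[0.40154917 0.34147949 0.21441231] [-0.20161235 -0.48555054 -0.23070411]
knob? [288.6        188.91428571] 35 [0.5968 0.0605 0.142 ] 0.0982 -9.6
[0.60761506 0.06035565 0.11794617]
```

View pics/c8.png

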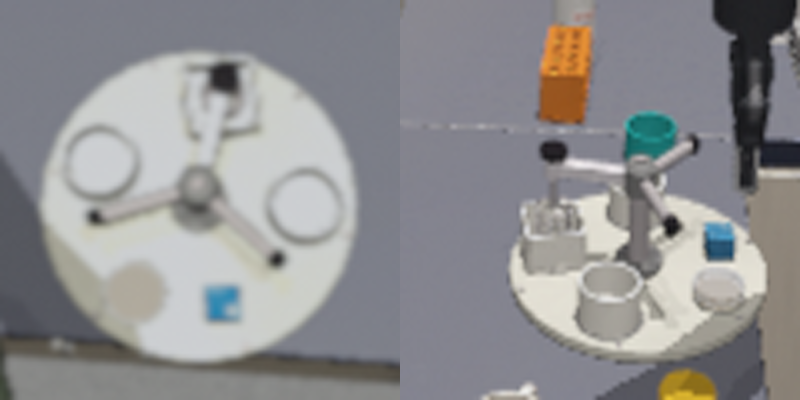

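Knob top measures 0.118 m high. The basket is inside the square pot and everything else is in place, so I'm handing in.

```bash
python3 -c "
from workcell import bot
print(bot.job_done(), bot.observe()['clock'])"
```

```text
the job is handed in; nothing more can be done
the job is handed in; nothing more can be done
```

The basket is down in the square pot and the job is handed in; the last reading before that was at about 8.7 s. I turned the rotor about 165° anticlockwise by pushing one bare spoke with the closed fingers. I touched the knob only once the basket was over the square pot.

- **Plunger:** it reached its stop, with the fingertips at 0.117 m and 24 N. Afterwards the camera read the knob top at 0.118 m, where 0.117 m is fully down.
- **Centring:** before the press, the basket arm was at about -9° and the square pot at about -8°, an offset of roughly 2 mm. I left that uncorrected. One later reading gave -9.6°, but it assumed the wrong knob height and is slightly off.
- **Other things:** the last top and side pictures show the basket inside the square pot. In them the round pots, petri dish, coverslips box and tube rack look unmoved. The arm is clear of everything. I did not check the mug and wash bottle separately; the arm did not touch or come low near them.

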